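# Fetch the hemmed-in pump head and put the stock back

### The arm

A 6-joint arm with a two-finger parallel gripper is mounted at the origin on the work surface. World frame = base frame: x ahead of the robot, y to its left, z up, the work surface at z = 0. Lengths are in m, angles in rad, forces in N, time in s.
With the tool pointing down it reaches from about 0.375 to 0.975 m from the base axis. Payload 3.8 kg.
Tool frame: the origin (TCP) lies between the finger pads; the fingertips stand 25 mm ahead of it and the grasp point (between the pads) lies 6 mm ahead of it (manip.tips_ahead is the distance from the TCP to the fingertips, in m); z points along the fingers, y is the line along which they close (so a half turn about z gives the same grasp; the last joint's range is limited). The gripper opens to 88 mm and grips with 3 to 60 N. Pads are 18 mm wide; open, the fingers measure 123 mm over their backs; the gripper's body (75 mm by 187 mm) begins 45 mm behind the grasp point.
Start: joints at [-1.173, 0.264, 1.604, -0, 1.274, -0.037], TCP at [0.284, -0.612, 0.264] pointing down, gripper open.
Joint ranges: [-2.63, 2.63], [-0.94, 2.18], [0.31, 2.57], [-1.31, 4.45], [0, 2.66], [-2.55, 2.55]. Speed limits (rad/s): [2.57, 2.57, 3.14, 3.14, 3.14, 3.14].

### API

Orientations are given as [roll, pitch, yaw] about the fixed x, y, z axes, in that order (R = Rz(yaw) Ry(pitch) Rx(roll)).
In Python, from station import manip gives the robot as it stands.
- The arm moves only by the shell command python3 -m pendant 'ROWS' [FORCE]. ROWS is JSON, a list of rows, each a list of 3 entries, a list of its own where there are three numbers: the shift along the tool's x, y, z in m, then the turn, a rotation vector about the tool's x, y, z in rad, then the opening, from -1 (shut) to 1 (fully open), so that 0 is half open. A call has 1 to 20 rows; each row is the pose to reach, as a shift and turn from the pose commanded when the call began, along the tool's axes at that moment; what a row does not reach only later rows make up. A row lasts 1/10 s, in which the tool goes at most 50 mm and 8.59 degrees, less where a joint would pass 70% of its speed; a pose out of reach is approached as far as the arm can. A call with a gripper value outside its range is refused whole. The fingers move at their own pace and stop on an object; FORCE is the grip in N (left out, the last holds). Time passes only in rows, so rows that repeat a pose let the fingers close. It gives the time, the measured TCP pose, the force, the opening and the grip force at its end, in the units of the state.
- manip.get_state(): the state, without advancing time (a new reading comes with each control period).
- manip.grab_frame(name): name is "scene" or "top" or "wrist"; returns (picture, depth): 480x640x3 uint8, blue, green, red; 480x640 float32, m along the optical axis (not along the pixel's ray), 0 where there is no reading.
- manip.camera_info(name): a dict with "K" (3x3 intrinsics, pixels), "cam_to_world" (4x4, takes a point from camera to world coordinates); the wrist camera has in their place "T_tool_cam" (4x4, takes a point from camera to tool coordinates, whose origin is the TCP and whose axes are the flange's). Camera axes: x right, y down, z forward; pixel columns grow to the right and rows downward; lengths in m; the calibration is good to about 2 mm. A picture is of the moment at which its call begins: read the wrist's pose just before it. camera_info takes no time and is no camera call.
- manip.job_done(): hands the job in; it is judged then, once.
The state is a dict: "time_s": time; "joint_pos": joint angles; "joint_velocities": joint speeds; "joint_torque": joint torques, N m; "ee_pos": TCP position; "ee_rot": TCP orientation; "ft_force": force on the tool from outside, world axes, zero at the start; "moment": the same for the moment, N m; "finger_gap": opening from 0.0 (shut) to 1.0 (fully open); "finger_force": force on a finger pad.
Only numpy, scipy, OpenCV 4.12 (cv2) and the standard library are available. Lean on these libraries where they do the work, as an engineer would, in place of code of your own. Each camera call takes 0.05 s, during which the arm holds its last target. There are 200 camera calls.

### The job

The steel pump head stands at the back of the plywood tray, hemmed in by the glass jar, the tin and the oil bottle. Clear those three out of the tray onto the black rubber mat, then stand the pump head upright in the middle of the white turntable, and finally put the jar, the tin and the bottle back in the tray, each on the spot where it stood at the start. Set everything down gently, keep it upright, and leave the mallet, the valve core remover and the roll of tape alone.

Things in the scene. Friction and masses are not known exactly. Their poses are not given: they have to be found in the camera images.
- pump_head: Steel pump head standing on its round collar (36 mm across, 13 mm high); two flat cheeks 32 mm apart (its y) to grip, 22 mm long, 12 to 36 mm up; thumb lever on top, 41 mm high in all, 0.2 kg. A 9 mm hose barb, 21 mm up, points along its +x (to the tray's rear wall), ending 40 mm from the centre. Origin: centre of the underside; z up.
- jar: Clear glass jar with small valve parts inside, closed by a brass-coloured screw lid as wide as the jar; 60 mm across, 92 mm high (lid from 74 to 92 mm), about 0.26 kg. Origin: centre of the underside; z up. Round: its yaw means nothing.
- tin: Grey-painted steel tin with a paper label and a bare steel top; 62 mm across, 85 mm high, about 0.24 kg. Origin: centre of the underside; z up. Round.
- bottle: White plastic oil bottle, 56 mm across and straight-sided up to 79 mm, sloping shoulder, narrow black screw cap 32 mm across from 87 to 100 mm high; about 0.17 kg. Origin: centre of the underside; z up. Round.
- tray: Fixed plywood tray, 160 mm (its x) by 216 mm (its y), walls 6 mm thick and 36 mm high, floor 6 mm thick. Origin: centre of the underside; +x to its rear wall, away from the robot. The pump head stands 26 mm behind the centre; jar, tin and bottle, in varying order, about 58 mm to its left, right and front (centre to centre).
- mat: Fixed black rubber mat lying on the board, 180 mm (its x) by 240 mm (its y), 4 mm thick. Origin: centre of the underside. Empty at the start: the side area for the jar, tin and bottle.
- turntable: White plastic turntable, 200 mm across, flat top 24 mm above the board with a rim 3 mm higher; empty at the start. It does not shift, but its top turns freely with a little friction. Origin: on the turning axis (its middle), at board height.
- mallet: Bystander: short hardwood mallet lying on the board, square head 60 x 100 x 52 mm, handle 23 mm thick and 135 mm long along its -x. Origin: under the centre of the head.
- core_remover: Bystander: chrome valve core remover lying on the board, six-sided grip 11 mm thick with a thin shaft, 110 mm long along its x. Origin: under its middle.
- tape: Bystander: roll of black insulating tape lying flat, 68 mm across, 19 mm high. Origin: centre of the underside.

How it is judged:
By the outcome, as a careful person would: the job done as asked, in the order asked, and still so for the second after the job is handed in, with the robot touching nothing.
It also fails if it takes over 147 s, if anything falls off the work surface, if the arm or the gripper's body presses on something with over 40 N, if the wrist force passes 120 N, or if a joint passes its speed limit or range.

## Working session

There is one attempt and no reset: what is moved stays moved. The work goes in short steps, Python scripts to look and compute and a shell command to move; the robot and the scene stay as the last step left them, time stands still between calls to the robot, and variables do not carry over. Pictures are saved under pics/ and viewed, at most 14 in all, crops included, and the job is handed in when it is done.

```bash
ls; mkdir -p pics; python3 - <<'E'
from station import manip
import cv2,numpy as np
for n in("scene","top"):
    p,d=manip.grab_frame(n); cv2.imwrite(f"pics/{n}0.png",p); np.savez(f"/tmp/{n}0.npz",p=p,d=d)
    c=manip.camera_info(n);print(n,np.round(c["K"],1).tolist(),np.round(c["cam_to_world"],3).tolist())
print(np.round(manip.camera_info("wrist")["T_tool_cam"],3).tolist())
s=manip.get_state();print({k:np.round(v,3).tolist() for k,v in s.items()},manip.tips_ahead)
E
```

```text
pics
scene [[482.6, 0.0, 316.3], [0.0, 482.6, 246.0], [0.0, 0.0, 1.0]] [[-0.305, 0.76, -0.574, 1.262], [0.952, 0.235, -0.195, 0.206], [-0.013, -0.606, -0.795, 0.936], [0.0, 0.0, 0.0, 1.0]]
top [[556.6, 0.0, 312.9], [0.0, 556.6, 236.3], [0.0, 0.0, 1.0]] [[-0.025, -0.981, 0.193, 0.418], [-1.0, 0.025, -0.002, -0.006], [-0.003, -0.193, -0.981, 1.034], [0.0, 0.0, 0.0, 1.0]]
[[-0.001, -0.951, -0.31, 0.081], [1.0, -0.0, -0.001, 0.0], [0.001, -0.31, 0.951, -0.121], [0.0, 0.0, 0.0, 1.0]]
{'time_s': 0.1, 'joint_pos': [-1.173, 0.265, 1.605, -0.0, 1.274, -0.037], 'joint_velocities': [0.0, -0.0, -0.002, 0.003, 0.001, -0.001], 'joint_torque': [0.0, -50.362, -35.807, 0.073, 0.023, -0.0], 'ee_pos': [0.284, -0.612, 0.263], 'ee_rot': [-3.14, -0.0, 0.435], 'ft_force': [0.786, -0.231, 0.408], 'moment': [-0.016, -0.027, 0.033], 'finger_force': 0.0, 'finger_gap': 1.001} 0.025
```

View pics/top0.png

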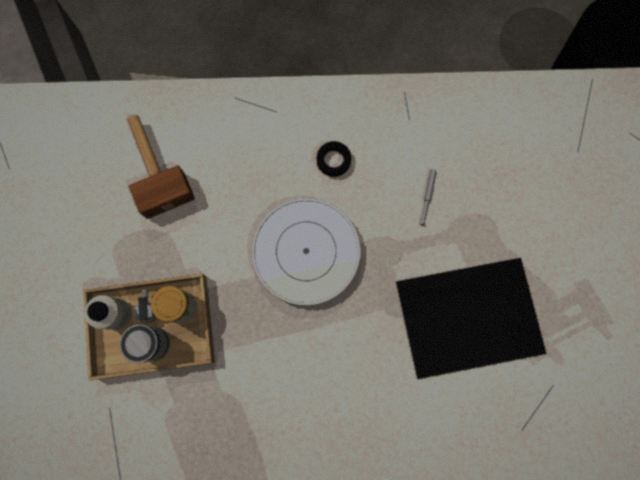

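View pics/scene0.png

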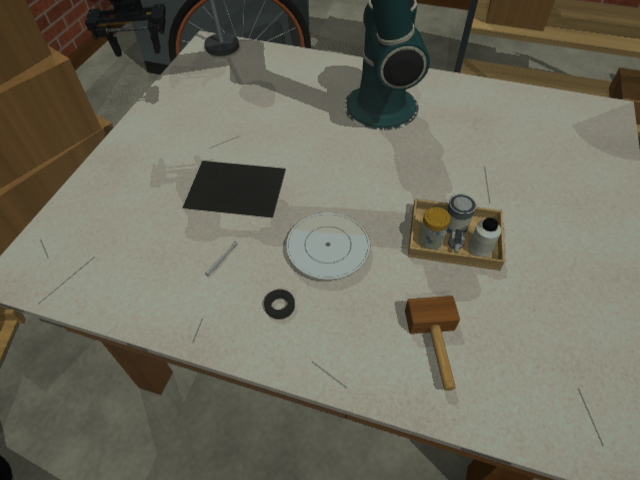

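The top view shows the tray at left (85-213, 275-380), with the bottle cap at (97,311), the jar lid at (169,303), the tin at (139,343) and the pump head at (145,305). The turntable is at (306,251), the mat around (472,318), and the mallet, tape and core remover are all behind the work area (above it in the picture). The scene view shows the same layout.

```bash
cat >h.py <<'E'
import cv2,numpy as np
from station import manip
from scipy.spatial.transform import Rotation as R
def T(name,s=None):
    c=manip.camera_info(name)
    if name!="wrist": return c["K"],np.array(c["cam_to_world"])
    M=np.eye(4);M[:3,:3]=R.from_euler("xyz",s["ee_rot"]).as_matrix();M[:3,3]=s["ee_pos"]
    return c["K"],M@np.array(c["T_tool_cam"])
def ray(K,M,uv,z):
    uv=np.atleast_2d(uv).astype(float)
    d=np.c_[(uv-[K[0][2],K[1][2]])/[K[0][0],K[1][1]],np.ones(len(uv))]@M[:3,:3].T
    return M[:3,3]+d*((z-M[2,3])/d[:,2])[:,None]
def cloud(K,M,d):
    v,u=np.mgrid[:d.shape[0],:d.shape[1]]
    P=np.stack([(u-K[0][2])/K[0][0]*d,(v-K[1][2])/K[1][1]*d,d],-1)
    return P@M[:3,:3].T+M[:3,3]
def rect(P):
    (c,wh,a)=cv2.minAreaRect(np.ascontiguousarray(P[:,:2],np.float32));return np.round(c,4),np.round(wh,4),round(a,2)
def big(m):
    c,_=cv2.findContours(m.astype(np.uint8),cv2.RETR_EXTERNAL,cv2.CHAIN_APPROX_NONE);return max(c,key=cv2.contourArea)[:,0]
E
python3 - <<'E'
from h import *
f=np.load("/tmp/top0.npz");p,d=f["p"],f["d"];K,M=T("top");P=cloud(K,M,d);hsv=cv2.cvtColor(p,cv2.COLOR_BGR2HSV)
z=np.where(d>0,P[...,2],0)
v,u=np.mgrid[:480,:640]
tr=(u>70)&(u<225)&(v>262)&(v<390)
print("board z",np.median(z[380:450,250:380]))
print("mat",rect(ray(K,M,big((hsv[...,2]<40)&(u>380)&(u<560)&(v>240)&(v<390)),.004)))
rimpts=P[tr&(z>.030)&(z<.042)]; print("trayrim",rect(rimpts),len(rimpts))
e=cv2.fitEllipse(big((z>.015)&(z<.04)&(u>230)&(u<380)&(v>180)&(v<320)));print("tt",e,ray(K,M,e[0],.027))
dot=(hsv[...,2]<110)&(abs(u-306)<8)&(abs(v-251)<8);print("dot",ray(K,M,np.argwhere(dot)[:,::-1].mean(0),.024))
for n,m,h in[("jar",(hsv[...,1]>150)&(hsv[...,0]<30)&(z>.085),.098),("tin",(abs(u-139)<25)&(abs(v-343)<25)&(z>.083),.091),("cap",(abs(u-97)<14)&(abs(v-311)<14)&(hsv[...,2]<50)&(z>.08),.106)]:
    m=m&tr;e=cv2.minEnclosingCircle(big(m));Q=P[m];print(n,e,ray(K,M,e[0],h),np.median(Q,0))
E
```

```text
board z 0.0004813848603784088
mat (array([ 0.4624, -0.2914]), array([0.177 , 0.2371]), 9.26)
trayrim (array([0.4603, 0.2927]), array([0.1606, 0.2173]), 6.52) 1756
tt ((305.28546142578125, 251.7374725341797), (106.27259826660156, 107.66695404052734), 83.81622314453125) [[0.58711872 0.00682071 0.027     ]]
dot [[0.58990684 0.00588541 0.024     ]]
jar ((169.00650024414062, 303.6947937011719), 18.20425796508789) [[0.49285834 0.23617735 0.098     ]] [0.49333626 0.23620192 0.09848684]
tin ((138.20909118652344, 343.7909240722656), 19.70742416381836) [[0.42820719 0.28765131 0.091     ]] [0.42896269 0.28794971 0.09091553]
cap ((97.5, 310.5), 10.12432861328125) [[0.48399945 0.35241481 0.106     ]] [0.48332071 0.35170071 0.10595071]
```

```bash
cat >>h.py <<'E'
def go(*pts):
    """pts: (x,y,z,yaw) goals -> shift & turn in present tool axes"""
    s=manip.get_state();A=R.from_euler("xyz",s["ee_rot"]);print("t",round(s["time_s"],1),"ee",np.round(s["ee_pos"],4),np.round(s["ee_rot"],3),"gap",round(s["finger_gap"],3),"F",np.round(s["ft_force"],1),round(s["finger_force"],1))
    for x,y,z,w in pts:
        B=R.from_euler("xyz",[np.pi,0,w])
        print(np.round(A.inv().apply(np.array([x,y,z])-s["ee_pos"]),4).tolist(),np.round((A.inv()*B).as_rotvec(),3).tolist())
E
python3 -c "
from h import *
go((.5,-.1,.25,.25),(.428,.288,.25,.114))"
```

```text
t 0.1 ee [ 0.2841 -0.6117  0.2625] [-3.14  -0.     0.435] gap 1.001 F [ 0.8 -0.2  0.4] 0.0
[0.4113, -0.3731, 0.0133] [-0.002, 0.0, 0.185]
[0.5095, -0.7553, 0.0141] [-0.002, 0.0, 0.321]
```

```bash
python3 -m pendant '[[[0.411,-0.373,0.013],[0,0,0.185],1],[[0.411,-0.373,0.013],[0,0,0.185],1],[[0.411,-0.373,0.013],[0,0,0.185],1],[[0.411,-0.373,0.013],[0,0,0.185],1],[[0.411,-0.373,0.013],[0,0,0.185],1],[[0.411,-0.373,0.013],[0,0,0.185],1],[[0.411,-0.373,0.013],[0,0,0.185],1],[[0.411,-0.373,0.013],[0,0,0.185],1],[[0.411,-0.373,0.013],[0,0,0.185],1],[[0.411,-0.373,0.013],[0,0,0.185],1],[[0.411,-0.373,0.013],[0,0,0.185],1],[[0.411,-0.373,0.013],[0,0,0.185],1]]' 15 && python3 -c "
from h import *
go((.428,.288,.25,.114))"
```

```text
time_s: 1.3
ee_pos: [0.5009, -0.0961, 0.2502]
ee_rot: [-3.14, -0.0, 0.255]
ft_force: [0.0, 0.3, -0.3]
finger_gap: 1.003
finger_force: 0.0
t 1.3 ee [ 0.5009 -0.0961  0.2502] [-3.14  -0.     0.255] gap 1.003 F [ 0.   0.3 -0.3] 0.0
[0.0265, -0.39, 0.001] [-0.002, -0.0, 0.141]
```

```bash
python3 -m pendant '[[[0.026,-0.39,0.001],[0,0,0.141],1],[[0.026,-0.39,0.001],[0,0,0.141],1],[[0.026,-0.39,0.001],[0,0,0.141],1],[[0.026,-0.39,0.001],[0,0,0.141],1],[[0.026,-0.39,0.001],[0,0,0.141],1],[[0.026,-0.39,0.001],[0,0,0.141],1],[[0.026,-0.39,0.001],[0,0,0.141],1],[[0.026,-0.39,0.001],[0,0,0.141],1],[[0.026,-0.39,0.001],[0,0,0.141],1],[[0.026,-0.39,0.001],[0,0,0.141],1],[[0.026,-0.39,0.001],[0,0,0.141],1]]' && python3 -c "
from h import *
s=manip.get_state();p,d=manip.grab_frame('wrist');cv2.imwrite('pics/w1.png',p);np.savez('/tmp/w1.npz',p=p,d=d);np.save('/tmp/w1s.npy',s,allow_pickle=True)
K,M=T('wrist',s);P=cloud(K,M,d);z=np.where(d>0,P[...,2],0)
for n,c,lo,hi in[('jar',(.493,.236),.092,.104),('tin',(.428,.288),.086,.096),('cap',(.484,.352),.1,.111)]:
    m=(z>lo)&(z<hi)&(np.hypot(P[...,0]-c[0],P[...,1]-c[1])<.04)
    print(n,cv2.minEnclosingCircle(np.ascontiguousarray(P[m][:,:2],np.float32)),np.median(P[m],0),m.sum())
m=(z>.03)&(z<.041);print(rect(P[m]))
go((.428,.288,.074,.114))"
```

```text
time_s: 2.4
ee_pos: [0.4289, 0.2822, 0.2493]
ee_rot: [3.14, 0.001, 0.108]
ft_force: [0.6, -0.3, -0.3]
finger_gap: 1.0
finger_force: 0.0
jar ((0.49410009384155273, 0.23737692832946777), 0.030799277126789093) [0.49505342 0.23810152 0.09750006] 5568
tin ((0.42929607629776, 0.2882727384567261), 0.031849153339862823) [0.43076668 0.28835438 0.09012896] 4828
cap ((0.48415684700012207, 0.3547356426715851), 0.016812914982438087) [0.48460222 0.35409156 0.10549669] 1763
(array([0.4603, 0.292 ]), array([0.16  , 0.2165]), 6.29)
t 2.5 ee [0.4291 0.2819 0.2494] [3.141 0.    0.107] gap 0.999 F [ 0.6  0.  -0.1] 0.0
[-0.0003, -0.0063, 0.1754] [0.001, 0.0, -0.007]
```

View pics/w1.png

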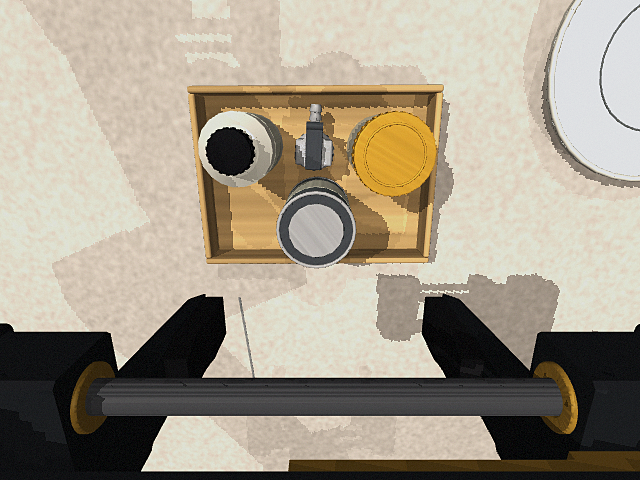

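The wrist view shows the tin top at (316,229), the jar lid at (395,153), the bottle cap at (233,150), and the pump head at (314,140) with its barb pointing to the rear wall. The start spots match those from the top view to about 2 mm. Next I go down on the tin.

```bash
python3 -m pendant '[[[0,-0.006,0.04],[0,0,0],1],[[0,-0.006,0.08],[0,0,0],1],[[0,-0.006,0.12],[0,0,0],1],[[0,-0.006,0.15],[0,0,0],1],[[0,-0.006,0.175],[0,0,0],1],[[0,-0.006,0.175],[0,0,0],1],[[0,-0.006,0.175],[0,0,0],1],[[0,-0.006,0.175],[0,0,0],0.2],[[0,-0.006,0.175],[0,0,0],0],[[0,-0.006,0.175],[0,0,0],-0.2],[[0,-0.006,0.175],[0,0,0],-0.2],[[0,-0.006,0.175],[0,0,0],-0.2],[[0,-0.006,0.175],[0,0,0],-0.2],[[0,-0.006,0.175],[0,0,0],-0.2]]' 20 && python3 -c "
from h import *
go((.43,.288,.2,.107))"
```

```text
time_s: 3.85
ee_pos: [0.4289, 0.2898, 0.076]
ee_rot: [-3.141, -0.002, 0.109]
ft_force: [0.2, -2.3, 6.4]
finger_gap: 0.697
finger_force: 20.0
t 3.9 ee [0.4289 0.2898 0.076 ] [-3.141e+00 -2.000e-03  1.090e-01] gap 0.697 F [ 0.2 -2.3  6.4] 20.0
[0.0011, 0.0019, -0.124] [-0.0, -0.002, 0.002]
```

```bash
python3 -m pendant '[[[0,0,-0.015],[0,0,0],-0.2],[[0,0,-0.045],[0,0,0],-0.2],[[0,0,-0.085],[0,0,0],-0.2],[[0,0,-0.11],[0,0,0],-0.2],[[0,0.015,-0.124],[0,0,0],-0.2],[[-0.002,0.04,-0.124],[0,0,0],-0.2],[[-0.004,0.08,-0.124],[0,0,0],-0.2],[[-0.006,0.125,-0.124],[0,0,0],-0.2],[[-0.009,0.17,-0.124],[0,0,0],-0.2],[[-0.011,0.215,-0.124],[0,0,0],-0.2],[[-0.013,0.26,-0.124],[0,0,0],-0.2],[[-0.016,0.305,-0.124],[0,0,0],-0.2],[[-0.018,0.35,-0.124],[0,0,0],-0.2],[[-0.02,0.395,-0.124],[0,0,0],-0.2],[[-0.023,0.44,-0.124],[0,0,0],-0.2],[[-0.025,0.485,-0.124],[0,0,0],-0.2],[[-0.027,0.53,-0.124],[0,0,0],-0.2],[[-0.029,0.56,-0.124],[0,0,0],-0.2],[[-0.03,0.581,-0.124],[0,0,0],-0.2],[[-0.03,0.581,-0.124],[0,0,0],-0.2]]' && python3 -c "
from h import *
go((.4624,-.2914,.075,.109))"
```

```text
time_s: 5.85
ee_pos: [0.4598, -0.2939, 0.1973]
ee_rot: [-3.141, 0.002, 0.106]
ft_force: [-1.1, 1.1, -1.8]
finger_gap: 0.697
finger_force: 20.0
t 5.8 ee [ 0.4598 -0.2939  0.1973] [-3.141e+00  2.000e-03  1.060e-01] gap 0.697 F [-1.1  1.1 -1.8] 20.0
[0.0031, -0.0021, 0.1223] [-0.001, 0.002, -0.003]
```

```bash
python3 -m pendant '[[[0,0,0.03],[0,0,0],-0.2],[[0,0,0.07],[0,0,0],-0.2],[[0,0,0.1],[0,0,0],-0.2],[[0,0,0.112],[0,0,0],-0.2],[[0,0,0.116],[0,0,0],-0.2],[[0,0,0.118],[0,0,0],-0.2],[[0,0,0.12],[0,0,0],-0.2],[[0,0,0.121],[0,0,0],-0.2],[[0,0,0.122],[0,0,0],-0.2],[[0,0,0.122],[0,0,0],-0.2],[[0,0,0.122],[0,0,0],-0.2]]' && python3 -c "
from h import *
go((.4624,-.2914,.074,.109))"
```

```text
time_s: 6.95
ee_pos: [0.4615, -0.2915, 0.0771]
ee_rot: [3.141, -0.0, 0.109]
ft_force: [0.4, -0.4, -2.9]
finger_gap: 0.697
finger_force: 20.0
t 7.0 ee [ 0.4615 -0.2915  0.0771] [ 3.141 -0.     0.109] gap 0.697 F [ 0.4 -0.4 -2.9] 20.0
[0.0009, 0.0, 0.0031] [0.0, -0.0, -0.0]
```

```bash
python3 -m pendant '[[[0,0,0.001],[0,0,0],-0.2],[[0,0,0.002],[0,0,0],-0.2],[[0,0,0.003],[0,0,0],-0.2],[[0,0,0.003],[0,0,0],-0.2],[[0,0,0.003],[0,0,0],-0.2]]'; python3 -c "
from h import *
go()"
```

```text
time_s: 7.45
ee_pos: [0.4613, -0.2913, 0.074]
ee_rot: [-3.142, 0.0, 0.109]
ft_force: [-2.1, 0.5, 2.4]
finger_gap: 0.694
finger_force: 20.0
t 7.5 ee [ 0.4613 -0.2913  0.074 ] [-3.142  0.     0.109] gap 0.694 F [-2.1  0.5  2.4] 20.0
```

```bash
python3 -m pendant '[[[0,0,0],[0,0,0],0.2],[[0,0,0],[0,0,0],1],[[0,0,0],[0,0,0],1],[[0,0,0],[0,0,0],1],[[0,0,-0.03],[0,0,0],1],[[0,0,-0.08],[0,0,0],1],[[0,0,-0.126],[0,0,0],1],[[0.005,-0.04,-0.126],[0,0,-0.15],1],[[0.014,-0.085,-0.126],[0,0,-0.3],1],[[0.022,-0.13,-0.126],[0,0,-0.45],1],[[0.03,-0.175,-0.126],[0,0,-0.6],1],[[0.038,-0.22,-0.126],[0,0,-0.75],1],[[0.046,-0.265,-0.126],[0,0,-0.9],1],[[0.054,-0.31,-0.126],[0,0,-1.05],1],[[0.062,-0.355,-0.126],[0,0,-1.2],1],[[0.07,-0.4,-0.126],[0,0,-1.35],1],[[0.077,-0.445,-0.126],[0,0,-1.5],1],[[0.085,-0.49,-0.126],[0,0,-1.574],1],[[0.09,-0.521,-0.126],[0,0,-1.574],1],[[0.09,-0.521,-0.126],[0,0,-1.574],1]]'; python3 -c "
from h import *
go((.4936,.2368,.077,1.683))"
```

```text
time_s: 9.45
ee_pos: [0.4944, 0.2401, 0.1998]
ee_rot: [3.141, -0.001, 1.687]
ft_force: [-0.3, -1.1, 0.6]
finger_gap: 0.998
finger_force: 0.0
t 9.4 ee [0.4944 0.2401 0.1998] [ 3.141e+00 -1.000e-03  1.687e+00] gap 0.998 F [-0.3 -1.1  0.6] 0.0
[-0.0034, -0.0013, 0.1228] [0.001, -0.001, 0.004]
```

```bash
python3 -m pendant '[[[0,0,0],[0,0,0],1],[[0,0,0.04],[0,0,0],1],[[0,0,0.08],[0,0,0],1],[[0,0,0.11],[0,0,0],1],[[0,0,0.123],[0,0,0],1],[[0,0,0.123],[0,0,0],1],[[0,0,0.123],[0,0,0],1],[[0,0,0.123],[0,0,0],0.2],[[0,0,0.123],[0,0,0],0],[[0,0,0.123],[0,0,0],-0.2],[[0,0,0.123],[0,0,0],-0.2],[[0,0,0.123],[0,0,0],-0.2],[[0,0,0.123],[0,0,0],-0.2]]' 20; python3 -c "
from h import *
go((.4498,-.2144,.2,1.733))
p,d=manip.grab_frame('top');cv2.imwrite('pics/t2.png',p[220:420,60:600])"
```

```text
time_s: 10.75
ee_pos: [0.4945, 0.2367, 0.0776]
ee_rot: [3.141, -0.0, 1.683]
ft_force: [-2.8, -0.6, 5.8]
finger_gap: 0.672
finger_force: 20.0
t 10.8 ee [0.4945 0.2367 0.0776] [ 3.141 -0.     1.683] gap 0.672 F [-2.8 -0.6  5.8] 20.0
[-0.4432, -0.0948, -0.1226] [0.001, -0.0, -0.05]
```

View pics/t2.png

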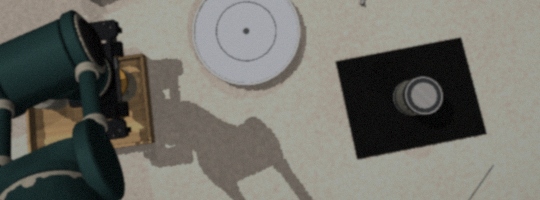

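The picture shows the tin standing upright on the mat (crop pixel (420,97)), and the gripper has closed on the jar.

```bash
python3 -m pendant '[[[0,0,-0.015],[0,0,0],-0.2],[[0,0,-0.045],[0,0,0],-0.2],[[0,0,-0.085],[0,0,0],-0.2],[[0,0,-0.11],[0,0,0],-0.2],[[-0.015,-0.002,-0.123],[0,0,0],-0.2],[[-0.045,-0.009,-0.123],[0,0,0],-0.2],[[-0.085,-0.018,-0.123],[0,0,0],-0.2],[[-0.13,-0.028,-0.123],[0,0,0],-0.2],[[-0.175,-0.037,-0.123],[0,0,0],-0.2],[[-0.22,-0.047,-0.123],[0,0,0],-0.2],[[-0.265,-0.057,-0.123],[0,0,-0.05],-0.2],[[-0.31,-0.066,-0.123],[0,0,-0.05],-0.2],[[-0.355,-0.076,-0.123],[0,0,-0.05],-0.2],[[-0.4,-0.086,-0.123],[0,0,-0.05],-0.2],[[-0.425,-0.091,-0.123],[0,0,-0.05],-0.2],[[-0.443,-0.095,-0.123],[0,0,-0.05],-0.2],[[-0.443,-0.095,-0.123],[0,0,-0.05],-0.2],[[-0.443,-0.095,-0.123],[0,0,-0.05],-0.2]]'; python3 -c "
from h import *
go((.4498,-.2144,.0755,1.733))"
```

```text
time_s: 12.6
ee_pos: [0.448, -0.2145, 0.1988]
ee_rot: [-3.14, -0.002, 1.731]
ft_force: [-0.1, -0.1, -3.2]
finger_gap: 0.671
finger_force: 20.0
t 12.6 ee [ 0.448  -0.2145  0.1988] [-3.140e+00 -2.000e-03  1.731e+00] gap 0.671 F [-0.1 -0.1 -3.2] 20.0
[-0.0004, 0.002, 0.1233] [-0.002, -0.002, -0.002]
```

```bash
python3 -m pendant '[[[0,0,0.03],[0,0,0],-0.2],[[0,0,0.07],[0,0,0],-0.2],[[0,0,0.1],[0,0,0],-0.2],[[0,0,0.113],[0,0,0],-0.2],[[0,0,0.118],[0,0,0],-0.2],[[0,0,0.12],[0,0,0],-0.2],[[0,0,0.121],[0,0,0],-0.2],[[0,0,0.122],[0,0,0],-0.2],[[0,0,0.123],[0,0,0],-0.2],[[0,0,0.124],[0,0,0],-0.2],[[0,0,0.124],[0,0,0],-0.2]]' && python3 -c "
from h import *
go((.4842,.3536,.2,1.683))"
```

```text
time_s: 13.7
ee_pos: [0.4494, -0.2146, 0.0759]
ee_rot: [3.141, 0.0, 1.733]
ft_force: [0.2, -0.1, -2.8]
finger_gap: 0.674
finger_force: 20.0
t 13.7 ee [ 0.4494 -0.2146  0.0759] [3.141 0.    1.733] gap 0.674 F [ 0.2 -0.1 -2.8] 20.0
[0.5551, 0.1259, -0.1241] [0.0, 0.0, 0.05]
```

```bash
python3 -m pendant '[[[0,0,0.001],[0,0,0],-0.2],[[0,0,0.002],[0,0,0],-0.2],[[0,0,0.002],[0,0,0],-0.2],[[0,0,0.002],[0,0,0],-0.2]]' && python3 -m pendant '[[[0,0,0],[0,0,0],0.2],[[0,0,0],[0,0,0],1],[[0,0,0],[0,0,0],1],[[0,0,0],[0,0,0],1],[[0,0,-0.03],[0,0,0],1],[[0,0,-0.08],[0,0,0],1],[[0.01,0.002,-0.126],[0,0,0],1],[[0.055,0.012,-0.126],[0,0,0],1],[[0.1,0.022,-0.126],[0,0,0.02],1],[[0.145,0.032,-0.126],[0,0,0.05],1],[[0.19,0.042,-0.126],[0,0,0.05],1],[[0.235,0.053,-0.126],[0,0,0.05],1],[[0.28,0.063,-0.126],[0,0,0.05],1],[[0.325,0.073,-0.126],[0,0,0.05],1],[[0.37,0.084,-0.126],[0,0,0.05],1],[[0.415,0.094,-0.126],[0,0,0.05],1],[[0.46,0.104,-0.126],[0,0,0.05],1],[[0.505,0.115,-0.126],[0,0,0.05],1],[[0.54,0.123,-0.126],[0,0,0.05],1],[[0.555,0.126,-0.126],[0,0,0.05],1]]'; python3 -c "
from h import *
go((.4842,.3536,.074,1.683))"
```

```text
time_s: 14.1
ee_pos: [0.4496, -0.2147, 0.0755]
ee_rot: [-3.141, 0.0, 1.733]
ft_force: [-5.1, 1.8, 10.6]
finger_gap: 0.675
finger_force: 20.0
time_s: 16.1
ee_pos: [0.4841, 0.3567, 0.1994]
ee_rot: [3.141, -0.001, 1.685]
ft_force: [0.3, -0.5, -0.3]
finger_gap: 0.998
finger_force: 0.0
t 16.1 ee [0.4841 0.3567 0.1994] [ 3.141e+00 -1.000e-03  1.685e+00] gap 0.998 F [ 0.3 -0.5 -0.3] 0.0
[-0.0032, -0.0003, 0.1254] [0.0, -0.001, 0.002]
```

```bash
python3 -m pendant '[[[0,0,0],[0,0,0],1],[[0,0,0.04],[0,0,0],1],[[0,0,0.08],[0,0,0],1],[[0,0,0.11],[0,0,0],1],[[0,0,0.125],[0,0,0],1],[[0,0,0.125],[0,0,0],1],[[0,0,0.125],[0,0,0],1],[[0,0,0.125],[0,0,0],0.2],[[0,0,0.125],[0,0,0],0],[[0,0,0.125],[0,0,0],-0.2],[[0,0,0.125],[0,0,0],-0.2],[[0,0,0.125],[0,0,0],-0.2],[[0,0,0.125],[0,0,0],-0.2]]' 15; python3 -c "
from h import *
go((.475,-.3684,.2,1.733))"
```

```text
time_s: 17.4
ee_pos: [0.4844, 0.3539, 0.0754]
ee_rot: [3.141, -0.0, 1.683]
ft_force: [-1.0, -1.0, 5.4]
finger_gap: 0.635
finger_force: 15.0
t 17.4 ee [0.4844 0.3539 0.0754] [ 3.141 -0.     1.683] gap 0.635 F [-1.  -1.   5.4] 15.0
[-0.7167, -0.0901, -0.1249] [0.001, -0.0, -0.05]
```

```bash
python3 -m pendant '[[[0,0,-0.015],[0,0,0],-0.2],[[0,0,-0.05],[0,0,0],-0.2],[[0,0,-0.09],[0,0,0],-0.2],[[-0.01,-0.001,-0.12],[0,0,0],-0.2],[[-0.04,-0.005,-0.125],[0,0,0],-0.2],[[-0.085,-0.011,-0.125],[0,0,0],-0.2],[[-0.13,-0.016,-0.125],[0,0,0],-0.2],[[-0.175,-0.022,-0.125],[0,0,-0.05],-0.2],[[-0.22,-0.028,-0.125],[0,0,-0.05],-0.2],[[-0.265,-0.033,-0.125],[0,0,-0.05],-0.2],[[-0.31,-0.039,-0.125],[0,0,-0.05],-0.2],[[-0.355,-0.045,-0.125],[0,0,-0.05],-0.2],[[-0.4,-0.05,-0.125],[0,0,-0.05],-0.2],[[-0.445,-0.056,-0.125],[0,0,-0.05],-0.2],[[-0.49,-0.062,-0.125],[0,0,-0.05],-0.2],[[-0.535,-0.067,-0.125],[0,0,-0.05],-0.2],[[-0.58,-0.073,-0.125],[0,0,-0.05],-0.2],[[-0.625,-0.079,-0.125],[0,0,-0.05],-0.2],[[-0.665,-0.084,-0.125],[0,0,-0.05],-0.2],[[-0.69,-0.087,-0.125],[0,0,-0.05],-0.2]]' && python3 -m pendant '[[[-0.018,-0.002,0],[0,0,0],-0.2],[[-0.026,-0.003,0],[0,0,0],-0.2],[[-0.026,-0.003,0],[0,0,0],-0.2]]'; python3 -c "
from h import *
go((.475,-.3684,.0734,1.733))"
```

```text
time_s: 19.4
ee_pos: [0.4741, -0.3447, 0.1999]
ee_rot: [-3.141, 0.001, 1.731]
ft_force: [-0.3, 0.1, -1.8]
finger_gap: 0.626
finger_force: 15.0
time_s: 19.7
ee_pos: [0.4761, -0.3682, 0.1996]
ee_rot: [-3.141, -0.001, 1.732]
ft_force: [0.9, 0.1, -2.7]
finger_gap: 0.634
finger_force: 15.0
t 19.7 ee [ 0.4761 -0.3682  0.1996] [-3.141e+00 -1.000e-03  1.732e+00] gap 0.634 F [ 0.9  0.1 -2.7] 15.0
[-0.0001, -0.0011, 0.1262] [-0.0, -0.001, -0.001]
```

```bash
python3 -m pendant '[[[0,0,0.03],[0,0,0],-0.2],[[0,0,0.07],[0,0,0],-0.2],[[0,0,0.1],[0,0,0],-0.2],[[0,0,0.115],[0,0,0],-0.2],[[0,0,0.12],[0,0,0],-0.2],[[0,0,0.122],[0,0,0],-0.2],[[0,0,0.124],[0,0,0],-0.2],[[0,0,0.125],[0,0,0],-0.2],[[0,0,0.126],[0,0,0],-0.2],[[0,0,0.127],[0,0,0],-0.2],[[0,0,0.127],[0,0,0],-0.2]]' && python3 -c "
from h import *
go((.475,-.3684,.0734,1.733))"
```

```text
time_s: 20.8
ee_pos: [0.4765, -0.3685, 0.0735]
ee_rot: [3.141, 0.001, 1.733]
ft_force: [0.4, -0.5, 0.5]
finger_gap: 0.635
finger_force: 15.0
t 20.8 ee [ 0.4765 -0.3685  0.0735] [3.141e+00 1.000e-03 1.733e+00] gap 0.635 F [ 0.4 -0.5  0.5] 15.0
[0.0003, -0.0015, 0.0001] [0.001, 0.001, -0.0]
```

```bash
python3 -m pendant '[[[0,0,0],[0,0,0],0.2],[[0,0,0],[0,0,0],1],[[0,0,0],[0,0,0],1],[[0,0,0],[0,0,0],1],[[0,0,-0.03],[0,0,0],1],[[0,0,-0.08],[0,0,0],1],[[0.01,0.002,-0.126],[0,0,0],1],[[0.055,0.01,-0.15],[0,0,0.15],1],[[0.1,0.018,-0.15],[0,0,0.3],1],[[0.145,0.026,-0.15],[0,0,0.45],1],[[0.19,0.034,-0.15],[0,0,0.6],1],[[0.235,0.042,-0.15],[0,0,0.75],1],[[0.28,0.05,-0.15],[0,0,0.9],1],[[0.325,0.058,-0.15],[0,0,1.05],1],[[0.37,0.066,-0.15],[0,0,1.2],1],[[0.415,0.074,-0.15],[0,0,1.35],1],[[0.46,0.082,-0.15],[0,0,1.5],1],[[0.505,0.09,-0.15],[0,0,1.62],1],[[0.55,0.098,-0.15],[0,0,1.62],1],[[0.6,0.106,-0.15],[0,0,1.62],1]]' && python3 -c "
from h import *
go((.456,.292,.2,.112))"
```

```text
time_s: 22.8
ee_pos: [0.4836, 0.2309, 0.2229]
ee_rot: [-3.142, -0.001, 0.11]
ft_force: [0.8, 0.1, -0.1]
finger_gap: 1.001
finger_force: 0.0
t 22.8 ee [0.4836 0.2309 0.2229] [-3.142e+00 -1.000e-03  1.100e-01] gap 1.001 F [ 0.8  0.1 -0.1] 0.0
[-0.0207, -0.0638, 0.0229] [-0.0, -0.001, -0.002]
```

```bash
python3 -m pendant '[[[-0.01,-0.03,0.01],[0,0,0],1],[[-0.021,-0.064,0.023],[0,0,0],1],[[-0.021,-0.064,0.023],[0,0,0],1],[[-0.021,-0.064,0.023],[0,0,0],1],[[-0.021,-0.064,0.023],[0,0,0],1]]' && python3 -c "
from h import *
s=manip.get_state();p,d=manip.grab_frame('wrist');cv2.imwrite('pics/w2.png',p);np.savez('/tmp/w2.npz',p=p,d=d)
K,M=T('wrist',s);P=cloud(K,M,d);z=np.where(d>0,P[...,2],0)
n=np.hypot(P[...,0]-.486,P[...,1]-.2955)<.03
for lo,hi in[(.012,.019),(.019,.045),(.033,.042),(.043,.05)]:
    m=n&(z>lo)&(z<hi);print(lo,rect(P[m]),m.sum(),P[m].mean(0))
p,d=manip.grab_frame('top');cv2.imwrite('pics/t3.png',p[220:420,60:600])
go((.486,.2955,.036,.112))"
```

```text
time_s: 23.3
ee_pos: [0.4564, 0.2897, 0.2001]
ee_rot: [3.141, -0.001, 0.112]
ft_force: [0.2, -0.6, 0.5]
finger_gap: 1.003
finger_force: 0.0
0.012 (array([0.4913, 0.2973]), array([0.0195, 0.0361]), 3.21) 89 [0.49588093 0.29663615 0.01662579]
0.019 (array([0.4943, 0.298 ]), array([0.043 , 0.0328]), 5.57) 918 [0.48997466 0.29713999 0.03946896]
0.033 (array([0.4856, 0.2971]), array([0.0247, 0.033 ]), 3.99) 568 [0.48591243 0.29687969 0.04080947]
0.043 (array([0.491 , 0.2985]), array([0.0391, 0.0227]), 6.88) 994 [0.49166756 0.29724376 0.04614502]
t 23.4 ee [0.4567 0.2894 0.2003] [-3.141e+00 -1.000e-03  1.110e-01] gap 1.0 F [ 0.1 -1.1 -0.6] 0.0
[0.0296, -0.0028, 0.1644] [-0.0, -0.001, -0.001]
```

View pics/w2.png

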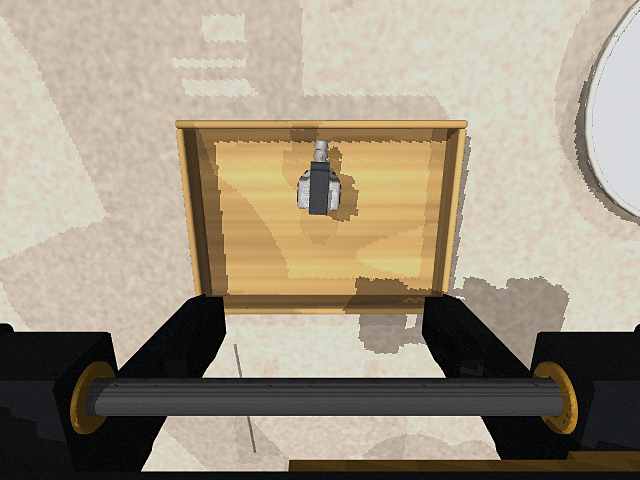

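View pics/t3.png

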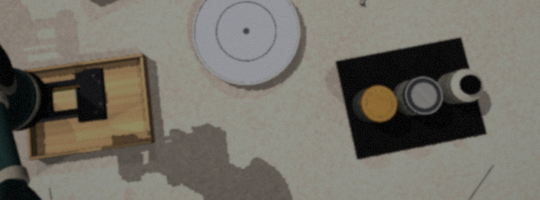

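The wrist view shows the tray with only the pump head standing in it, at (319,190), barb towards the rear wall. The top crop shows all three containers upright on the mat.

```bash
python3 -m pendant '[[[0.015,-0.004,0.02],[0,0,0],1],[[0.03,-0.005,0.05],[0,0,0],1],[[0.03,-0.005,0.09],[0,0,0],1],[[0.03,-0.005,0.12],[0,0,0],1],[[0.03,-0.005,0.145],[0,0,0],1],[[0.03,-0.005,0.16],[0,0,0],1],[[0.03,-0.005,0.164],[0,0,0],1],[[0.03,-0.005,0.164],[0,0,0],0.5],[[0.03,-0.005,0.164],[0,0,0],0],[[0.03,-0.005,0.164],[0,0,0],-0.4],[[0.03,-0.005,0.164],[0,0,0],-0.6],[[0.03,-0.005,0.164],[0,0,0],-0.6],[[0.03,-0.005,0.164],[0,0,0],-0.6],[[0.03,-0.005,0.164],[0,0,0],-0.6],[[0.03,-0.005,0.164],[0,0,0],-0.6]]' 25 && python3 -c "
from h import *
go((.589,.0062,.15,.112))"
```

```text
time_s: 24.9
ee_pos: [0.4852, 0.2985, 0.0359]
ee_rot: [3.141, 0.0, 0.113]
ft_force: [-0.9, -1.6, 2.6]
finger_gap: 0.39
finger_force: 25.0
t 24.9 ee [0.4852 0.2985 0.0359] [3.141 0.    0.113] gap 0.39 F [-0.9 -1.6  2.6] 25.0
[0.0702, 0.3021, -0.114] [0.0, 0.0, 0.001]
```

The gap is about 34 mm, not the 32 mm of the cheeks, so the tips are on the collar. I'll regrip 10 mm higher.

```bash
python3 -m pendant '[[[0,0,0],[0,0,0],0],[[0,0,0],[0,0,0],0.2],[[0,0,0],[0,0,0],0.2],[[0,0,-0.005],[0,0,0],0.2],[[0,0,-0.0095],[0,0,0],0.2],[[0,0,-0.0095],[0,0,0],0.2],[[0,0,-0.0095],[0,0,0],-0.3],[[0,0,-0.0095],[0,0,0],-0.6],[[0,0,-0.0095],[0,0,0],-0.6],[[0,0,-0.0095],[0,0,0],-0.6],[[0,0,-0.0095],[0,0,0],-0.6],[[0,0,-0.0095],[0,0,0],-0.6]]' 25 && python3 -c "
from h import *
go((.589,.0062,.15,.112))"
```

```text
time_s: 26.1
ee_pos: [0.485, 0.2985, 0.0451]
ee_rot: [3.141, 0.0, 0.113]
ft_force: [0.6, 0.2, 0.1]
finger_gap: 0.363
finger_force: 24.4
t 26.1 ee [0.485  0.2985 0.0451] [3.141 0.    0.113] gap 0.363 F [0.6 0.2 0.1] 24.4
[0.0704, 0.3022, -0.1048] [0.0, 0.0, 0.001]
```

```bash
python3 -m pendant '[[[0,0,-0.015],[0,0,0],-0.6],[[0,0,-0.045],[0,0,0],-0.6],[[0,0,-0.08],[0,0,0],-0.6],[[0.002,0.01,-0.1],[0,0,0],-0.6],[[0.01,0.04,-0.105],[0,0,0],-0.6],[[0.019,0.08,-0.105],[0,0,0],-0.6],[[0.029,0.125,-0.105],[0,0,0],-0.6],[[0.039,0.17,-0.105],[0,0,0],-0.6],[[0.05,0.215,-0.105],[0,0,0],-0.6],[[0.06,0.26,-0.105],[0,0,0],-0.6],[[0.067,0.29,-0.105],[0,0,0],-0.6],[[0.07,0.302,-0.105],[0,0,0],-0.6],[[0.07,0.302,-0.105],[0,0,0],-0.6],[[0.07,0.302,-0.105],[0,0,0],-0.6],[[0.07,0.302,-0.105],[0,0,0],-0.6]]' && python3 -c "
from h import *
s=manip.get_state();p,d=manip.grab_frame('wrist');cv2.imwrite('pics/w3.png',p)
K,M=T('wrist',s);P=cloud(K,M,d);z=np.where(d>0,P[...,2],0)
m=(z>.018)&(z<.03)&(np.hypot(P[...,0]-.589,P[...,1]-.006)<.115)
print('tt',cv2.minEnclosingCircle(np.ascontiguousarray(P[m][:,:2],np.float32)))
m=(z>.1)&(z<.2)&(np.hypot(P[...,0]-.589,P[...,1]-.006)<.05);print(np.histogram(z[m],10))
go((.589,.006,.064,.112))"
```

```text
time_s: 27.6
ee_pos: [0.588, 0.0079, 0.1501]
ee_rot: [-3.141, 0.001, 0.114]
ft_force: [-0.6, 0.6, -3.0]
finger_gap: 0.369
finger_force: 24.4
tt ((0.5900695323944092, 0.00590998400002718), 0.100081667304039)
(array([ 424,  794, 2382, 3661, 4848, 1300, 2129,  697,  660, 3282]), array([0.1134045 , 0.12206393, 0.13072337, 0.1393828 , 0.14804223,
       0.15670166, 0.16536109, 0.17402052, 0.18267995, 0.19133939,
       0.19999882]))
t 27.6 ee [0.5881 0.0079 0.1501] [-3.141e+00  1.000e-03  1.150e-01] gap 0.364 F [-0.1 -0.1 -2.3] 24.4
[0.0007, 0.0021, 0.0861] [-0.0, 0.001, 0.003]
```

View pics/w3.png

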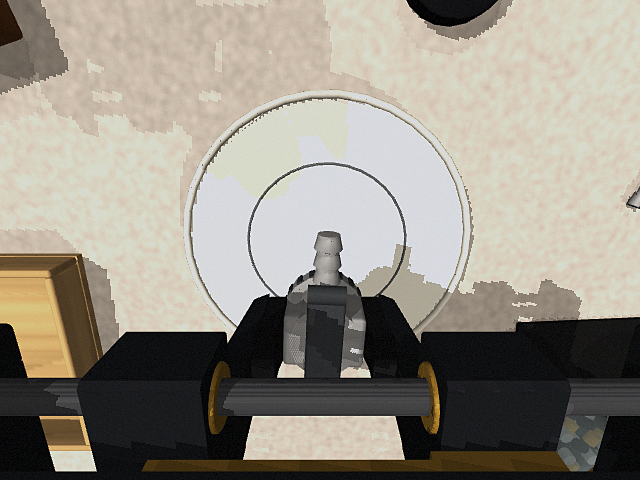

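The wrist view shows the pump head held upright between the pads at (326,330), barb forward, over the turntable. The turntable centre measures (0.590, 0.006).

```bash
python3 -m pendant '[[[0.001,0.002,0.02],[0,0,0],-0.6],[[0.001,0.002,0.05],[0,0,0],-0.6],[[0.001,0.002,0.072],[0,0,0],-0.6],[[0.001,0.002,0.08],[0,0,0],-0.6],[[0.001,0.002,0.083],[0,0,0],-0.6],[[0.001,0.002,0.085],[0,0,0],-0.6],[[0.001,0.002,0.086],[0,0,0],-0.6],[[0.001,0.002,0.087],[0,0,0],-0.6],[[0.001,0.002,0.087],[0,0,0],-0.6]]' && python3 -c "
from h import *
go((.589,.006,.063,.112))"
```

```text
time_s: 28.55
ee_pos: [0.5905, 0.0045, 0.064]
ee_rot: [3.141, -0.001, 0.113]
ft_force: [0.2, -0.2, -1.9]
finger_gap: 0.364
finger_force: 24.4
t 28.6 ee [0.5905 0.0045 0.064 ] [ 3.141e+00 -1.000e-03  1.130e-01] gap 0.364 F [ 0.2 -0.2 -1.9] 24.4
[-0.0013, -0.0017, 0.001] [0.0, -0.001, 0.001]
```

```bash
python3 -m pendant '[[[-0.001,-0.0015,0],[0,0,0],-0.6],[[-0.001,-0.0015,0.0005],[0,0,0],-0.6],[[-0.001,-0.0015,0.001],[0,0,0],-0.6],[[-0.001,-0.0015,0.0015],[0,0,0],-0.6],[[-0.001,-0.0015,0.0015],[0,0,0],-0.6]]'
```

```text
time_s: 29.05
ee_pos: [0.5889, 0.006, 0.063]
ee_rot: [-3.141, -0.0, 0.113]
ft_force: [-4.3, 0.5, 7.1]
finger_gap: 0.36
finger_force: 24.4
```

```bash
python3 -m pendant '[[[0,0,0],[0,0,0],-0.1],[[0,0,0],[0,0,0],0.1],[[0,0,0],[0,0,0],0.3],[[0,0,0],[0,0,0],0.3],[[0,0,-0.01],[0,0,0],0.3],[[0,0,-0.04],[0,0,0],0.3],[[0,0,-0.09],[0,0,0],1],[[0,0,-0.137],[0,0,0],1],[[-0.02,0.035,-0.137],[0,0,-0.15],1],[[-0.04,0.07,-0.137],[0,0,-0.3],1],[[-0.06,0.105,-0.137],[0,0,-0.45],1],[[-0.08,0.14,-0.137],[0,0,-0.6],1],[[-0.1,0.175,-0.137],[0,0,-0.75],1],[[-0.115,0.2,-0.137],[0,0,-0.9],1],[[-0.13,0.23,-0.137],[0,0,-1.05],1],[[-0.145,0.255,-0.137],[0,0,-1.2],1],[[-0.16,0.281,-0.137],[0,0,-1.35],1],[[-0.16,0.281,-0.137],[0,0,-1.5],1],[[-0.16,0.281,-0.137],[0,0,-1.62],1],[[-0.16,0.281,-0.137],[0,0,-1.62],1]]' && python3 -c "
from h import *
s=manip.get_state();p,d=manip.grab_frame('top');cv2.imwrite('pics/t4.png',cv2.resize(p[180:420,60:600],None,fx=1.4,fy=1.4))
K,M=T('top');P=cloud(K,M,d);z=np.where(d>0,P[...,2],0)
m=(np.hypot(P[...,0]-.59,P[...,1]-.006)<.06)&(z>.05);print(rect(P[m]),np.median(P[m],0),z[m].max())
go((.4615,-.2914,.075,1.733))"
```

```text
time_s: 31.05
ee_pos: [0.4612, -0.2918, 0.1993]
ee_rot: [3.141, 0.0, 1.732]
ft_force: [0.6, -0.1, 0.4]
finger_gap: 1.001
finger_force: 0.0
(array([0.6   , 0.0065]), array([0.0321, 0.0532]), 88.51) [0.58978548 0.00687885 0.06255838] 0.06988052558949076
t 31.1 ee [ 0.4614 -0.2915  0.1993] [3.141 0.    1.73 ] gap 1.004 F [0.2 0.3 0.1] 0.0
[0.0002, 0.0001, 0.1243] [0.0, 0.0, -0.003]
```

View pics/t4.png

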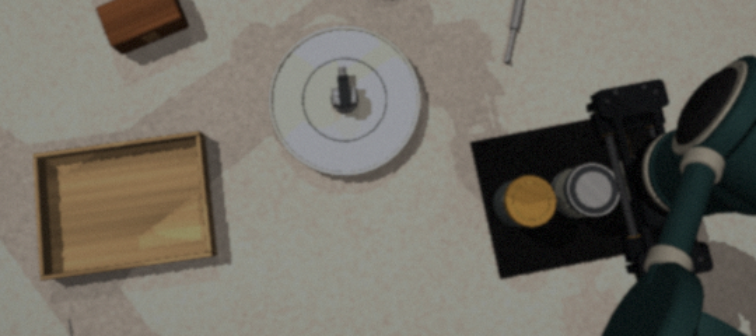

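The top crop shows the pump head upright in the middle ring of the turntable at (344,93). The tray is empty and the three containers are on the mat. Now I pick up the tin.

```bash
python3 -m pendant '[[[0,0,0.04],[0,0,0],1],[[0,0,0.08],[0,0,0],1],[[0,0,0.11],[0,0,0],1],[[0,0,0.124],[0,0,0],1],[[0,0,0.124],[0,0,0],1],[[0,0,0.124],[0,0,0],1],[[0,0,0.124],[0,0,0],0.2],[[0,0,0.124],[0,0,0],0],[[0,0,0.124],[0,0,0],-0.2],[[0,0,0.124],[0,0,0],-0.2],[[0,0,0.124],[0,0,0],-0.2],[[0,0,0.124],[0,0,0],-0.2],[[0,0,0.124],[0,0,0],-0.2]]' 20 && python3 -c "
from h import *
go((.4288,.2885,.2,1.683))"
```

```text
time_s: 32.4
ee_pos: [0.4619, -0.2918, 0.0758]
ee_rot: [3.141, 0.001, 1.733]
ft_force: [-1.8, -0.0, 6.0]
finger_gap: 0.698
finger_force: 20.0
t 32.4 ee [ 0.4619 -0.2918  0.0758] [3.141e+00 1.000e-03 1.733e+00] gap 0.698 F [-1.8 -0.   6. ] 20.0
[0.5779, 0.0611, -0.1248] [0.001, 0.001, 0.05]
```

```bash
python3 -m pendant '[[[0,0,-0.015],[0,0,0],-0.2],[[0,0,-0.045],[0,0,0],-0.2],[[0,0,-0.085],[0,0,0],-0.2],[[0,0,-0.11],[0,0,0],-0.2],[[0.015,0.002,-0.125],[0,0,0],-0.2],[[0.045,0.005,-0.125],[0,0,0],-0.2],[[0.085,0.009,-0.125],[0,0,0],-0.2],[[0.13,0.014,-0.125],[0,0,0.02],-0.2],[[0.175,0.018,-0.125],[0,0,0.05],-0.2],[[0.22,0.023,-0.125],[0,0,0.05],-0.2],[[0.265,0.028,-0.125],[0,0,0.05],-0.2],[[0.31,0.033,-0.125],[0,0,0.05],-0.2],[[0.355,0.037,-0.125],[0,0,0.05],-0.2],[[0.4,0.042,-0.125],[0,0,0.05],-0.2],[[0.445,0.047,-0.125],[0,0,0.05],-0.2],[[0.49,0.052,-0.125],[0,0,0.05],-0.2],[[0.53,0.056,-0.125],[0,0,0.05],-0.2],[[0.56,0.059,-0.125],[0,0,0.05],-0.2],[[0.578,0.061,-0.125],[0,0,0.05],-0.2],[[0.578,0.061,-0.125],[0,0,0.05],-0.2]]' && python3 -m pendant '[[[0,0,0],[0,0,0],-0.2],[[0,0,0],[0,0,0],-0.2]]' && python3 -c "
from h import *
go((.4288,.2883,.0778,1.683))"
```

```text
time_s: 34.4
ee_pos: [0.4277, 0.291, 0.1999]
ee_rot: [-3.141, -0.001, 1.686]
ft_force: [0.2, 0.1, -2.5]
finger_gap: 0.695
finger_force: 20.0
time_s: 34.6
ee_pos: [0.4281, 0.2879, 0.1996]
ee_rot: [-3.141, 0.001, 1.682]
ft_force: [0.4, 0.4, -2.1]
finger_gap: 0.695
finger_force: 20.0
t 34.6 ee [0.4281 0.2879 0.1996] [-3.141e+00  1.000e-03  1.682e+00] gap 0.695 F [ 0.4  0.4 -2.1] 20.0
[0.0004, 0.0008, 0.1218] [-0.001, 0.001, -0.001]
```

```bash
python3 -m pendant '[[[0,0,0.03],[0,0,0],-0.2],[[0,0,0.07],[0,0,0],-0.2],[[0,0,0.1],[0,0,0],-0.2],[[0,0,0.112],[0,0,0],-0.2],[[0,0,0.116],[0,0,0],-0.2],[[0,0,0.119],[0,0,0],-0.2],[[0,0,0.12],[0,0,0],-0.2],[[0,0,0.121],[0,0,0],-0.2],[[0,0,0.122],[0,0,0],-0.2],[[0,0,0.123],[0,0,0],-0.2],[[0,0,0.123],[0,0,0],-0.2]]' && python3 -c "
from h import *
go((.4288,.2883,.0778,1.683))"
```

```text
time_s: 35.7
ee_pos: [0.4289, 0.2894, 0.0778]
ee_rot: [3.14, -0.001, 1.683]
ft_force: [-1.4, -0.4, 3.1]
finger_gap: 0.696
finger_force: 20.0
t 35.7 ee [0.4289 0.2894 0.0778] [ 3.140e+00 -1.000e-03  1.683e+00] gap 0.696 F [-1.4 -0.4  3.1] 20.0
[-0.0011, -0.0003, -0.0] [0.001, -0.001, -0.0]
```

```bash
python3 -m pendant '[[[0,0,0],[0,0,0],0.2],[[0,0,0],[0,0,0],1],[[0,0,0],[0,0,0],1],[[0,0,0],[0,0,0],1],[[0,0,-0.03],[0,0,0],1],[[0,0,-0.08],[0,0,0],1],[[-0.01,-0.001,-0.122],[0,0,0],1],[[-0.055,-0.004,-0.122],[0,0,0],1],[[-0.1,-0.007,-0.122],[0,0,-0.02],1],[[-0.145,-0.01,-0.122],[0,0,-0.05],1],[[-0.19,-0.013,-0.122],[0,0,-0.05],1],[[-0.235,-0.017,-0.122],[0,0,-0.05],1],[[-0.28,-0.02,-0.122],[0,0,-0.05],1],[[-0.325,-0.023,-0.122],[0,0,-0.05],1],[[-0.37,-0.026,-0.122],[0,0,-0.05],1],[[-0.415,-0.03,-0.122],[0,0,-0.05],1],[[-0.46,-0.033,-0.122],[0,0,-0.05],1],[[-0.49,-0.035,-0.122],[0,0,-0.05],1],[[-0.503,-0.036,-0.122],[0,0,-0.05],1],[[-0.503,-0.036,-0.122],[0,0,-0.05],1]]' && python3 -c "
from h import *
go((.4496,-.2147,.0755,1.733))
p,d=manip.grab_frame('top');K,M=T('top');P=cloud(K,M,d);z=np.where(d>0,P[...,2],0)
hsv=cv2.cvtColor(p,cv2.COLOR_BGR2HSV)
m=(np.hypot(P[...,0]-.43,P[...,1]-.288)<.04)&(z>.083);e=cv2.minEnclosingCircle(big(m));print('tin',e,ray(K,M,e[0],.091),np.median(P[m],0))"
```

```text
time_s: 37.7
ee_pos: [0.4486, -0.216, 0.1984]
ee_rot: [-3.141, -0.0, 1.73]
ft_force: [-0.3, -0.6, -0.5]
finger_gap: 1.002
finger_force: 0.0
t 37.7 ee [ 0.4486 -0.216   0.1984] [-3.141 -0.     1.73 ] gap 1.002 F [-0.3 -0.6 -0.5] 0.0
[0.0011, 0.0012, 0.1229] [-0.0, -0.0, -0.003]
tin ((136.6625518798828, 343.42181396484375), 19.736835479736328) [[0.4288766  0.29024937 0.091     ]] [0.42858673 0.29028915 0.09098814]
```

The tin stands about 2 mm from its start spot, which is close enough. Jar next.

```bash
python3 -m pendant '[[[0.001,0.001,0.04],[0,0,0],1],[[0.001,0.001,0.08],[0,0,0],1],[[0.001,0.001,0.11],[0,0,0],1],[[0.001,0.001,0.123],[0,0,0],1],[[0.001,0.001,0.123],[0,0,0],1],[[0.001,0.001,0.123],[0,0,0],1],[[0.001,0.001,0.123],[0,0,0],0.2],[[0.001,0.001,0.123],[0,0,0],0],[[0.001,0.001,0.123],[0,0,0],-0.2],[[0.001,0.001,0.123],[0,0,0],-0.2],[[0.001,0.001,0.123],[0,0,0],-0.2],[[0.001,0.001,0.123],[0,0,0],-0.2],[[0.001,0.001,0.123],[0,0,0],-0.2]]' 20 && python3 -c "
from h import *
go((.494,.2365,.2,1.683))"
```

```text
time_s: 39.05
ee_pos: [0.45, -0.2142, 0.0765]
ee_rot: [3.141, 0.001, 1.733]
ft_force: [-0.9, 0.8, 5.8]
finger_gap: 0.675
finger_force: 20.0
t 39.0 ee [ 0.45   -0.2142  0.0765] [3.141e+00 1.000e-03 1.733e+00] gap 0.675 F [-0.9  0.8  5.8] 20.0
[0.4376, 0.1162, -0.1237] [0.001, 0.001, 0.05]
```

```bash
python3 -m pendant '[[[0,0,-0.015],[0,0,0],-0.2],[[0,0,-0.045],[0,0,0],-0.2],[[0,0,-0.085],[0,0,0],-0.2],[[0,0,-0.11],[0,0,0],-0.2],[[0.015,0.004,-0.124],[0,0,0],-0.2],[[0.045,0.012,-0.124],[0,0,0],-0.2],[[0.085,0.023,-0.124],[0,0,0],-0.2],[[0.13,0.035,-0.124],[0,0,0.02],-0.2],[[0.175,0.047,-0.124],[0,0,0.05],-0.2],[[0.22,0.059,-0.124],[0,0,0.05],-0.2],[[0.265,0.07,-0.124],[0,0,0.05],-0.2],[[0.31,0.082,-0.124],[0,0,0.05],-0.2],[[0.355,0.094,-0.124],[0,0,0.05],-0.2],[[0.395,0.105,-0.124],[0,0,0.05],-0.2],[[0.42,0.111,-0.124],[0,0,0.05],-0.2],[[0.437,0.116,-0.124],[0,0,0.05],-0.2],[[0.437,0.116,-0.124],[0,0,0.05],-0.2],[[0.437,0.116,-0.124],[0,0,0.05],-0.2],[[0.437,0.116,-0.124],[0,0,0.05],-0.2]]' && python3 -c "
from h import *
go((.494,.2365,.0785,1.683))"
```

```text
time_s: 40.95
ee_pos: [0.4931, 0.235, 0.1991]
ee_rot: [-3.14, 0.001, 1.682]
ft_force: [-0.4, -0.6, -3.2]
finger_gap: 0.675
finger_force: 20.0
t 41.0 ee [0.4931 0.235  0.1991] [-3.140e+00  1.000e-03  1.682e+00] gap 0.675 F [-0.4 -0.6 -3.2] 20.0
[0.0015, 0.0012, 0.1206] [-0.001, 0.001, -0.001]
```

```bash
python3 -m pendant '[[[0,0.001,0.03],[0,0,0],-0.2],[[0,0.001,0.07],[0,0,0],-0.2],[[0,0.001,0.1],[0,0,0],-0.2],[[0,0.001,0.111],[0,0,0],-0.2],[[0,0.001,0.115],[0,0,0],-0.2],[[0,0.001,0.118],[0,0,0],-0.2],[[0,0.001,0.119],[0,0,0],-0.2],[[0,0.001,0.12],[0,0,0],-0.2],[[0,0.001,0.121],[0,0,0],-0.2],[[0,0.001,0.1215],[0,0,0],-0.2],[[0,0.001,0.1215],[0,0,0],-0.2]]' && python3 -c "
from h import *
go((.494,.2365,.0785,1.683))"
```

```text
time_s: 42.05
ee_pos: [0.4948, 0.2365, 0.0786]
ee_rot: [3.141, -0.0, 1.683]
ft_force: [-0.3, 0.7, -2.6]
finger_gap: 0.672
finger_force: 20.0
t 42.0 ee [0.4948 0.2365 0.0786] [ 3.141 -0.     1.683] gap 0.672 F [-0.3  0.7 -2.6] 20.0
[0.0001, -0.0008, 0.0001] [0.001, -0.0, -0.0]
```

```bash
python3 -m pendant '[[[0,0,0.0005],[0,0,0],-0.2],[[0,0,0.001],[0,0,0],-0.2],[[0,0,0.001],[0,0,0],-0.2]]' && python3 -m pendant '[[[0,0,0],[0,0,0],0.2],[[0,0,0],[0,0,0],1],[[0,0,0],[0,0,0],1],[[0,0,0],[0,0,0],1],[[0,0,-0.03],[0,0,0],1],[[0,0,-0.08],[0,0,0],1],[[-0.015,-0.002,-0.125],[0,0,0],1],[[-0.06,-0.009,-0.125],[0,0,0],1],[[-0.105,-0.015,-0.125],[0,0,-0.02],1],[[-0.15,-0.022,-0.125],[0,0,-0.05],1],[[-0.198,-0.029,-0.125],[0,0,-0.05],1],[[-0.245,-0.035,-0.125],[0,0,-0.05],1],[[-0.292,-0.042,-0.125],[0,0,-0.05],1],[[-0.339,-0.049,-0.125],[0,0,-0.05],1],[[-0.386,-0.055,-0.125],[0,0,-0.05],1],[[-0.433,-0.062,-0.125],[0,0,-0.05],1],[[-0.48,-0.069,-0.125],[0,0,-0.05],1],[[-0.525,-0.075,-0.125],[0,0,-0.05],1],[[-0.565,-0.081,-0.125],[0,0,-0.05],1],[[-0.599,-0.086,-0.125],[0,0,-0.05],1]]' && python3 -m pendant '[[[0,0,0],[0,0,0],1],[[0,0,0],[0,0,0],1]]' && python3 -c "
from h import *
go((.4765,-.3685,.0735,1.733))
p,d=manip.grab_frame('top');K,M=T('top');P=cloud(K,M,d);z=np.where(d>0,P[...,2],0)
m=(np.hypot(P[...,0]-.493,P[...,1]-.237)<.04)&(z>.085);e=cv2.minEnclosingCircle(big(m));print('jar',e,ray(K,M,e[0],.098),np.median(P[m],0))"
```

```text
time_s: 42.35
ee_pos: [0.4949, 0.2366, 0.0785]
ee_rot: [3.141, -0.0, 1.683]
ft_force: [-4.0, -0.6, 6.3]
finger_gap: 0.669
finger_force: 20.0
time_s: 44.35
ee_pos: [0.4756, -0.371, 0.202]
ee_rot: [3.142, 0.0, 1.732]
ft_force: [0.7, 0.4, 0.1]
finger_gap: 0.998
finger_force: 0.0
time_s: 44.55
ee_pos: [0.4757, -0.369, 0.2017]
ee_rot: [-3.141, -0.001, 1.731]
ft_force: [-0.2, 0.2, -0.5]
finger_gap: 0.997
finger_force: 0.0
t 44.5 ee [ 0.4757 -0.369   0.2017] [-3.141e+00 -1.000e-03  1.731e+00] gap 0.997 F [-0.2  0.2 -0.5] 0.0
[0.0002, 0.0009, 0.1282] [-0.0, -0.001, -0.002]
jar ((169.20252990722656, 303.39874267578125), 18.80718994140625) [[0.49334418 0.23586092 0.098     ]] [0.49382784 0.23602046 0.09827241]
```

The jar is back within 1 mm. Bottle next.

```bash
python3 -m pendant '[[[0,0.001,0.04],[0,0,0],1],[[0,0.001,0.08],[0,0,0],1],[[0,0.001,0.112],[0,0,0],1],[[0,0.001,0.127],[0,0,0],1],[[0,0.001,0.127],[0,0,0],1],[[0,0.001,0.127],[0,0,0],1],[[0,0.001,0.127],[0,0,0],0.2],[[0,0.001,0.127],[0,0,0],0],[[0,0.001,0.127],[0,0,0],-0.2],[[0,0.001,0.127],[0,0,0],-0.2],[[0,0.001,0.127],[0,0,0],-0.2],[[0,0.001,0.127],[0,0,0],-0.2],[[0,0.001,0.127],[0,0,0],-0.2]]' 15 && python3 -c "
from h import *
go((.4844,.3535,.2,1.683))"
```

```text
time_s: 45.9
ee_pos: [0.4773, -0.3687, 0.076]
ee_rot: [3.141, 0.001, 1.733]
ft_force: [-0.6, -0.1, 5.4]
finger_gap: 0.633
finger_force: 15.0
t 45.9 ee [ 0.4773 -0.3687  0.076 ] [3.141e+00 1.000e-03 1.733e+00] gap 0.633 F [-0.6 -0.1  5.4] 15.0
[0.7116, 0.1235, -0.1245] [0.0, 0.001, 0.05]
```

```bash
python3 -m pendant '[[[0,0,-0.015],[0,0,0],-0.2],[[0,0,-0.05],[0,0,0],-0.2],[[0,0,-0.09],[0,0,0],-0.2],[[0.01,0.002,-0.12],[0,0,0],-0.2],[[0.04,0.007,-0.125],[0,0,0],-0.2],[[0.085,0.015,-0.125],[0,0,0],-0.2],[[0.13,0.023,-0.125],[0,0,0],-0.2],[[0.175,0.03,-0.125],[0,0,0.05],-0.2],[[0.22,0.038,-0.125],[0,0,0.05],-0.2],[[0.265,0.046,-0.125],[0,0,0.05],-0.2],[[0.31,0.054,-0.125],[0,0,0.05],-0.2],[[0.355,0.062,-0.125],[0,0,0.05],-0.2],[[0.4,0.069,-0.125],[0,0,0.05],-0.2],[[0.445,0.077,-0.125],[0,0,0.05],-0.2],[[0.49,0.085,-0.125],[0,0,0.05],-0.2],[[0.535,0.093,-0.125],[0,0,0.05],-0.2],[[0.58,0.101,-0.125],[0,0,0.05],-0.2],[[0.625,0.108,-0.125],[0,0,0.05],-0.2],[[0.665,0.115,-0.125],[0,0,0.05],-0.2],[[0.69,0.12,-0.125],[0,0,0.05],-0.2]]' && python3 -m pendant '[[[0.015,0.002,0],[0,0,0],-0.2],[[0.021,0.003,0],[0,0,0],-0.2],[[0.021,0.003,0],[0,0,0],-0.2],[[0.021,0.003,0],[0,0,0],-0.2]]'; python3 -c "
from h import *
go((.4844,.3535,.078,1.683))"
```

```text
time_s: 47.9
ee_pos: [0.4833, 0.3348, 0.2002]
ee_rot: [-3.141, -0.001, 1.685]
ft_force: [-0.7, -0.5, -2.9]
finger_gap: 0.633
finger_force: 15.0
time_s: 48.3
ee_pos: [0.4848, 0.3519, 0.2]
ee_rot: [-3.141, 0.001, 1.682]
ft_force: [-0.5, 0.1, -2.3]
finger_gap: 0.631
finger_force: 15.0
t 48.3 ee [0.4848 0.3519 0.2   ] [-3.141e+00  1.000e-03  1.682e+00] gap 0.631 F [-0.5  0.1 -2.3] 15.0
[0.0017, -0.0001, 0.122] [-0.001, 0.001, -0.001]
```

```bash
python3 -m pendant '[[[0.001,0,0.03],[0,0,0],-0.2],[[0.001,0,0.07],[0,0,0],-0.2],[[0.001,0,0.1],[0,0,0],-0.2],[[0.001,0,0.112],[0,0,0],-0.2],[[0.001,0,0.116],[0,0,0],-0.2],[[0.001,0,0.119],[0,0,0],-0.2],[[0.001,0,0.12],[0,0,0],-0.2],[[0.001,0,0.121],[0,0,0],-0.2],[[0.001,0,0.122],[0,0,0],-0.2],[[0.001,0,0.123],[0,0,0],-0.2],[[0.001,0,0.123],[0,0,0],-0.2]]' && python3 -c "
from h import *
go((.4844,.3535,.078,1.683))"
```

```text
time_s: 49.4
ee_pos: [0.4852, 0.3546, 0.078]
ee_rot: [3.14, -0.001, 1.683]
ft_force: [-1.0, 0.0, 0.6]
finger_gap: 0.632
finger_force: 15.0
t 49.4 ee [0.4852 0.3546 0.078 ] [ 3.140e+00 -1.000e-03  1.683e+00] gap 0.632 F [-1.   0.   0.6] 15.0
[-0.001, -0.0009, 0.0] [0.001, -0.001, -0.0]
```

Touching the floor. I release, lift and back off towards the middle, then check.

```bash
python3 -m pendant '[[[0,0,0.0003],[0,0,0],0.2],[[0,0,0],[0,0,0],1],[[0,0,0],[0,0,0],1],[[0,0,0],[0,0,0],1],[[0,0,-0.03],[0,0,0],1],[[0,0,-0.08],[0,0,0],1],[[-0.01,0,-0.13],[0,0,0],1],[[-0.055,0,-0.17],[0,0,0],1],[[-0.1,0,-0.19],[0,0,0],1],[[-0.145,0,-0.19],[0,0,0],1],[[-0.19,0,-0.19],[0,0,0],1],[[-0.24,0,-0.19],[0,0,0],1],[[-0.29,0,-0.19],[0,0,0],1],[[-0.34,0,-0.19],[0,0,0],1],[[-0.39,0,-0.19],[0,0,0],1],[[-0.44,0,-0.19],[0,0,0],1],[[-0.49,0,-0.19],[0,0,0],1],[[-0.54,0,-0.19],[0,0,0],1],[[-0.58,0,-0.19],[0,0,0],1],[[-0.6,0,-0.19],[0,0,0],1]]' && python3 -c "
from h import *
p,d=manip.grab_frame('top');cv2.imwrite('pics/t5.png',p);K,M=T('top');P=cloud(K,M,d);z=np.where(d>0,P[...,2],0);hsv=cv2.cvtColor(p,cv2.COLOR_BGR2HSV)
for n,c,lo,h in[('jar',(.493,.237),.085,.098),('tin',(.429,.288),.083,.091),('cap',(.484,.353),.1,.106)]:
    m=(np.hypot(P[...,0]-c[0],P[...,1]-c[1])<.04)&(z>lo)&((n!='cap')|(hsv[...,2]<50))&((n!='tin')|(z<.095));e=cv2.minEnclosingCircle(big(m));print(n,e,ray(K,M,e[0],h))
"
```

```text
time_s: 51.4
ee_pos: [0.5516, -0.2454, 0.2669]
ee_rot: [-3.141, 0.001, 1.68]
ft_force: [0.6, 0.8, 0.1]
finger_gap: 1.001
finger_force: 0.0
jar ((169.0, 303.0), 18.788393020629883) [[0.49401865 0.23621674 0.098     ]]
tin ((136.75328063964844, 343.54803466796875), 19.746379852294922) [[0.42866613 0.29009082 0.091     ]]
cap ((96.5, 310.0), 9.861641883850098) [[0.48486623 0.35411466 0.106     ]]
```

View pics/t5.png

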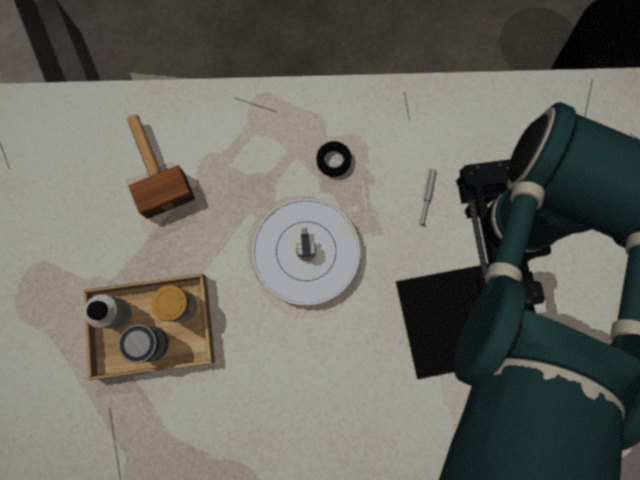

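The picture shows the pump head upright at the turntable's centre (306,247). The jar (169,303), tin (137,344) and bottle (97,310) are back within about 2 mm of their starts, and the bystanders have not moved. I'm handing in.

```bash
python3 -m pendant '[[[0,0,0],[0,0,0],1],[[0,0,0],[0,0,0],1],[[0,0,0],[0,0,0],1]]' >/dev/null; python3 -c "
from station import manip
print(manip.job_done())"
```

```text
the job is handed in; nothing more can be done
None
```

The job is handed in after about 52 s of robot time: the pump head stands upright in the middle of the turntable, the jar, tin and bottle are back in the tray within about 2–3 mm of where they started, and the mallet, core remover and tape were left alone.

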